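# Cap the pigments, then hold the offcut box open

## Task

Lifting the lid of the wooden offcut box lets out stone dust, so first press fully shut the two flip caps that stand open on the pigment vials in the rack. Only then lift the box lid by 45 degrees from shut and hold it there for the mason, and finish while still holding it, as it falls shut by itself. Hold it with the robot itself, do not prop it, leave the third vial shut, and leave the tape roll, hammer and marble offcut where they lie.

Things in the scene. Friction and masses are not known exactly. Their poses are not given: they have to be found in the camera images.
- offcut_box: Plywood box full of stone offcuts, fixed to the bench: 200 mm (x) by 240 mm (y) by 110 mm high, walls 12 mm. Origin: centre of its underside; z up. Its lid hinges on the -x rim (the robot's side) and opens from the +x side, upward and towards -x.
- lid_hinge (a joint): Angle of the box lid, rad: 0 = shut, 0.785 = 45 degrees open, at most 1.35. No stay or detent: it falls shut from any angle when let go.
- lid: The lid: plywood plate 200 by 240 mm, 10 mm thick, about 0.35 to 0.7 kg. Origin on the hinge line, in the middle of its length, 110 mm above the bench; its x axis runs along the plate away from the hinge, y along the hinge, z out of its upper face (which is at z = 10.5 mm). On it stands a bar handle.
- lid_handle (a point): Middle of the steel handle bar on the lid: round bar 10 mm thick, 100 mm long, along the lid's y axis, 165 mm out from the hinge and 42 mm above the hinge line in the lid's frame (26 mm free gap between bar and plate). Can be pinched from above by fingers closing along the lid's x axis.
- lid_axis (a point): Middle of the lid's hinge line, on the -x rim of the box, 110 mm above the bench; the line runs along the box's y axis.
- rack: Wooden block 60 mm (x) by 230 mm (y) by 45 mm high, fixed to the bench, with three vials in a row 75 mm apart along its y axis. Origin: centre of its underside; z up.
- vial_a: White flip-cap pigment vial, outer diameter 32 mm (35 mm at the collar), 75 mm tall, standing firmly fixed in the rack (about 40 mm of it shows above the wood). All three look alike. Origin: centre of its underside, on its axis; z up, so the rim is 75 mm above the origin. Its cap hinges at the rim on its +x side (17.5 mm from the axis, 75.5 mm above the origin), the rack's far side.
- vial_b: White flip-cap pigment vial, outer diameter 32 mm (35 mm at the collar), 75 mm tall, standing firmly fixed in the rack (about 40 mm of it shows above the wood). All three look alike. Origin: centre of its underside, on its axis; z up, so the rim is 75 mm above the origin. Its cap hinges at the rim on its +x side (17.5 mm from the axis, 75.5 mm above the origin), the rack's far side.
- vial_c: White flip-cap pigment vial, outer diameter 32 mm (35 mm at the collar), 75 mm tall, standing firmly fixed in the rack (about 40 mm of it shows above the wood). All three look alike. Origin: centre of its underside, on its axis; z up, so the rim is 75 mm above the origin. Its cap hinges at the rim on its +x side (17.5 mm from the axis, 75.5 mm above the origin), the rack's far side.
- cap_a (a joint): Hinge of the cap of vial_a, rad: 0 = pressed fully shut, grows as it opens (1.57 = standing upright over the vial's +x side, at most 2.2). The cap is a white disc 35 mm across and 5 mm thick, its shut top 81 mm above the vial's origin, with a thumb tab reaching 43 mm from the hinge. Friction (about 0.02 N m) keeps it wherever it is left; 1 to 3 N moves it. Starts open.
- cap_b (a joint): Hinge of the cap of vial_b, rad: 0 = pressed fully shut, grows as it opens (1.57 = standing upright over the vial's +x side, at most 2.2). The cap is a white disc 35 mm across and 5 mm thick, its shut top 81 mm above the vial's origin, with a thumb tab reaching 43 mm from the hinge. Friction (about 0.02 N m) keeps it wherever it is left; 1 to 3 N moves it. Starts open.
- cap_c (a joint): Hinge of the cap of vial_c, rad: 0 = pressed fully shut, grows as it opens (1.57 = standing upright over the vial's +x side, at most 2.2). The cap is a white disc 35 mm across and 5 mm thick, its shut top 81 mm above the vial's origin, with a thumb tab reaching 43 mm from the hinge. Friction (about 0.02 N m) keeps it wherever it is left; 1 to 3 N moves it. Starts shut.
- tape_roll: Roll of paper tape lying flat, 90 mm across, 30 mm high; a bystander. Origin: centre of its underside.
- hammer: Mason's hammer lying on the bench along y, about 0.3 m long, wooden handle, steel head; a bystander. Origin: on its underside.
- offcut: Loose marble offcut 70 by 50 by 40 mm on the bench; a bystander. Origin: centre of its underside.

How it is judged:
By the outcome, as a careful person would: the job done as asked, in the order asked, and still so for the second after the job is handed in, while the arm keeps its last pose, push and grip.
It also fails if it takes over 58 s, if anything falls off the work surface, if the arm or the gripper's body presses on something with over 40 N, if the wrist force passes 120 N, or if a joint passes its speed limit or range.

## Robot

A 6-joint arm with a two-finger parallel gripper is mounted at the origin on the work surface. World frame = base frame: x ahead of the robot, y to its left, z up, the work surface at z = 0. Lengths are in m, angles in rad, forces in N, time in s.
With the tool pointing down it reaches from about 0.35 to 0.975 m from the base axis. Payload 4.9 kg.
Tool frame: the origin (TCP) lies at the very end of the fingers, on their centre line; the grasp point (between the pads) lies 19 mm behind it; z points along the fingers, y is the line along which they close (so a half turn about z gives the same grasp; the last joint's range is limited). The gripper opens to 85 mm and grips with 20 to 120 N. Pads are 22 mm wide; open, the fingers measure 114 mm over their backs; the gripper's body (76 mm by 85 mm) begins 54 mm behind the grasp point. The pads swing forward as they close: fully open they stand 13 mm farther back than shut.
Start: joints at [1.205, 0.053, 1.613, -0, 1.476, -0.119], TCP at [0.153, 0.606, 0.231] pointing down, gripper open.
Joint ranges: [-3.01, 3.01], [-1.01, 2.22], [0.06, 2.58], [-1.02, 4.17], [0.09, 2.62], [-3.14, 3.14]. Speed limits (rad/s): [2.57, 2.57, 3.14, 3.14, 3.14, 3.14].

## Interface

Orientations are given as a unit quaternion [x, y, z, w].
In Python, from cell import bot, cams gives the robot as it stands.
- The arm moves only by the tool play_rows, never from a script. Its argument "plan" is text: rows parted by semicolons, each of 7 numbers parted by spaces: the shift along the world's x, y, z normalised to -1 to 1, where 1 is 120 mm, then the turn, a rotation vector about the world's x, y, z normalised to -1 to 1, where 1 is pi rad, then the finger opening in mm, from 0 to 85.4. In form: x y z rx ry rz hand; .... A call has 1 to 8 rows; each row is the pose to reach, as a shift and turn from the pose commanded when the call began, turning the shorter way round; what a row does not reach only later rows make up. A row lasts 1/8 s, in which the tool goes at most 62.5 mm and 10.7 degrees, less where a joint would pass 70% of its speed; a pose out of reach is approached as far as the arm can. A call with a number of a shift or a turn outside -1 to 1 is refused whole. A call with a gripper value outside its range is refused whole. The fingers move at their own pace and stop on an object; "newtons" is the grip in N (left out, the last holds). Time passes only in rows, so rows that repeat a pose let the fingers close. It gives the time, the measured TCP pose, the force, the opening and the grip force at its end, in the units of the state.
- bot.read_state(): the state, without advancing time (a new reading comes with each control period).
- cams.camera(name): name is "side" or "top" or "wrist"; returns a dict with "image" (420x560x3 uint8, blue, green, red), "K" (3x3 intrinsics, pixels), "R" (3x3) and "t" (3): a world point X has camera coordinates R X + t; the wrist camera has in their place "T_tool_cam" (4x4, takes a point from camera to tool coordinates, whose origin is the TCP and whose axes are the flange's). Camera axes: x right, y down, z forward; pixel columns grow to the right and rows downward; lengths in m; the calibration is good to about 2 mm. A picture is of the moment at which its call begins: read the wrist's pose just before it. There is no depth.
- bot.finish_job(): hands the job in; it is judged then, once.
The state is a dict: "time_s": time; "qpos": joint angles; "qvel": joint speeds; "tau": joint torques, N m; "position": TCP position; "ee_rot": TCP orientation; "contact_force": force on the tool from outside, world axes, zero at the start; "moment": the same for the moment, N m; "gripper_width": opening from 0.0 (shut) to 1.0 (fully open); "grip_force": force on a finger pad.
Only numpy, scipy, OpenCV 4.12 (cv2) and the standard library are available. Lean on these libraries where they do the work, as an engineer would, in place of code of your own. Each camera call takes 0.05 s, during which the arm holds its last target. There are 200 camera calls.

## Working session

There is one attempt and no reset: what is moved stays moved. The work goes in short steps, Python scripts to look and compute and a tool call to move; the robot and the scene stay as the last step left them, time stands still between calls to the robot, and variables do not carry over. Pictures are saved under pics/ and viewed, at most 10 in all, crops included, and the job is handed in when it is done.

Besides the shell and the picture viewer there is one more tool, called by a JSON object that holds its "op" and its "data". play_rows: Moves the arm, as the interface text tells. Its arguments: {"type":"object","properties":{"plan":{"type":"string"},"newtons":{"type":"number"}},"required":["plan"]}

```bash
mkdir -p pics; python3 - <<'E'
from cell import bot,cams
import cv2,numpy as np,pickle
s=bot.read_state();print(s)
d={}
for n in("side","top","wrist"):
    c=cams.camera(n);d[n]=c;cv2.imwrite(f"pics/{n}0.png",c["image"])
    print(n,{k:np.round(v,4).tolist() for k,v in c.items() if k!="image"})
pickle.dump(d,open("d0.pkl","wb"))
E
```

```text
{'time_s': 0.0, 'qpos': array([ 1.20502933e+00,  5.33565491e-02,  1.61431079e+00,  2.58030776e-05,
        1.47597712e+00, -1.19029708e-01]), 'qvel': array([ 9.84191161e-04,  3.82023681e-05,  2.54499045e-04,  1.38235270e-04,
       -4.67944874e-05,  3.69454962e-04]), 'tau': array([-4.30780165e-04, -3.93665814e+01, -3.70183575e+01, -2.80497972e-05,
        6.93685783e-03, -1.04534612e-05]), 'position': array([0.152437  , 0.60548288, 0.23005317]), 'ee_rot': array([ 1.23057099e-01,  9.92399062e-01, -9.92824664e-04, -2.58715081e-04]), 'contact_force': array([ 0.45713535, -0.19807266,  0.4412253 ]), 'moment': array([0.06068909, 0.02855097, 0.03480864]), 'grip_force': 0.0, 'gripper_width': 1.001487985138675}
side {'K': [[460.639, 0.0, 273.6746], [0.0, 460.639, 217.4247], [0.0, 0.0, 1.0]], 'R': [[0.971, -0.2391, 0.0001], [-0.185, -0.7514, -0.6334], [0.1515, 0.615, -0.7738]], 't': [-0.5831, 0.2524, 1.058]}
top {'K': [[423.2564, 0.0, 284.8775], [0.0, 423.2564, 212.0563], [0.0, 0.0, 1.0]], 'R': [[-0.005, -0.9998, -0.0207], [-0.9948, 0.0071, -0.1015], [0.1016, 0.0201, -0.9946]], 't': [0.0937, 0.6271, 1.1239]}
wrist {'K': [[353.33, 0.0, 285.4816], [0.0, 353.33, 207.3477], [0.0, 0.0, 1.0]], 'T_tool_cam': [[-0.0001, -0.945, -0.3271, 0.0854], [1.0, 0.0001, -0.0006, -0.0002], [0.0006, -0.3271, 0.945, -0.1414], [0.0, 0.0, 0.0, 1.0]]}
```

View pics/side0.png

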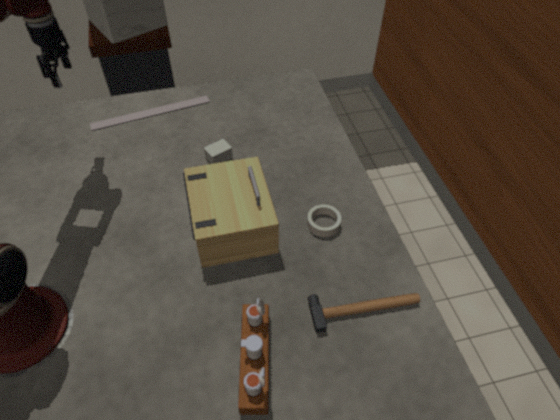

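View pics/top0.png

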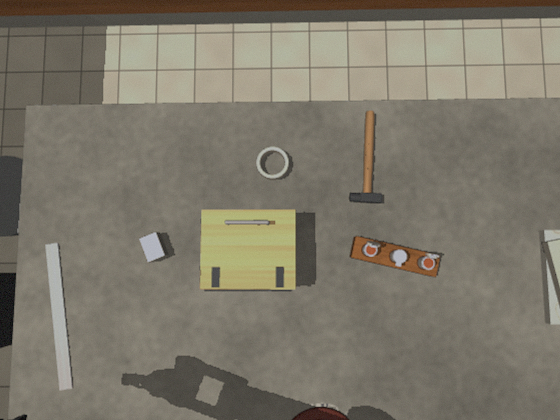

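The side view shows the rack at about (255,360), with the end vials open (red inside) and the middle one shut. The box is at about (235,215) with its handle at (255,185). In the top view the rack runs from (352,248) to (440,265), the box from (201,210) to (296,290), and the handle is at (248,222). I'll zoom in to measure.

```bash
python3 - <<'E'
import cv2,pickle,numpy as np
d=pickle.load(open("d0.pkl","rb"))
def crop(n,x,y,w,h,s): return cv2.resize(d[n]["image"][y:y+h,x:x+w],None,fx=s,fy=s,interpolation=cv2.INTER_CUBIC)
im=np.zeros((600,800,3),np.uint8)
a=crop("side",225,290,60,125,4.8);im[:600,:288]=a
b=crop("top",346,232,102,50,5);im[:250,290:800]=b
c=crop("side",180,140,110,75,3);im[255:480,290:620]=c
c=crop("top",196,205,105,35,3);im[485:590,290:605]=c
cv2.imwrite("pics/zoom.png",im)
E
```

```text
(no output)
```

View pics/zoom.png

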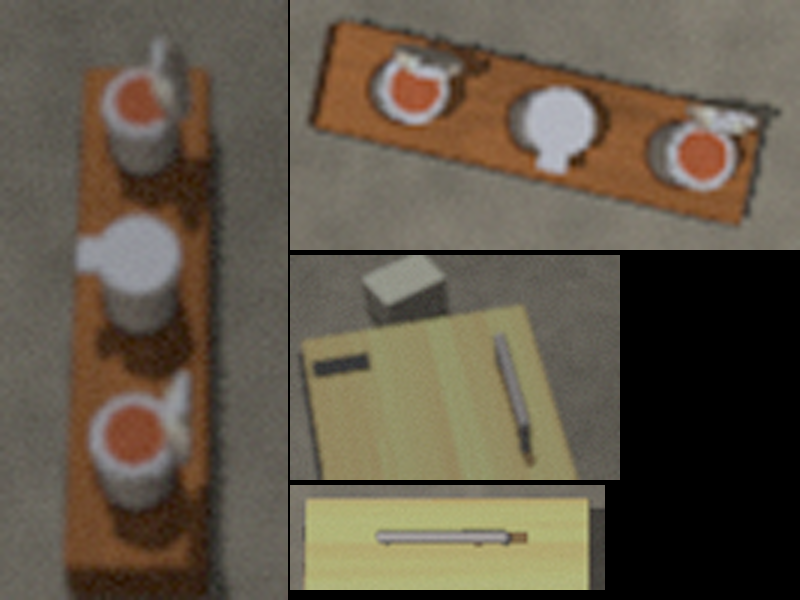

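Pixel readings from the zoom:
- **Vials, side view:** (254.0,310.2), (254.2,343.5), (252.9,380.8)
- **Vials, top view:** (371,249.8), (400,256.2), (428.4,263)
- **Handle ends, side view:** (249.7,167.7), (258.3,200)
- **Handle ends, top view:** (225.3,222.3), (268.3,222.3)

The end caps lean about upright, and the middle one is shut.

```bash
cat > h.py <<'E'
import cv2,pickle,numpy as np
d=pickle.load(open("d0.pkl","rb"))
P={n:d[n]["K"]@np.c_[d[n]["R"],d[n]["t"]] for n in("side","top")}
def tri(a,b):
    X=cv2.triangulatePoints(P["side"],P["top"],np.float64(a).reshape(2,1),np.float64(b).reshape(2,1)).ravel();return X[:3]/X[3]
def onz(n,p,z):
    c=d[n];r=c["R"].T@np.linalg.inv(c["K"])@[*p,1];o=-c["R"].T@c["t"];return o+r*(z-o[2])/r[2]
def pix(n,X):
    p=P[n]@[*X,1];return p[:2]/p[2]
E
python3 - <<'E'
from h import *
np.set_printoptions(precision=4,suppress=True)
S=[(254,310.2),(254.2,343.5),(252.9,380.8)];T=[(371,249.8),(400,256.2),(428.4,263)]
for s,t,z in zip(S,T,(.07,.081,.07)): print("vial",tri(s,t),"top@z",onz("top",t,z),"side@z",onz("side",s,z))
h=[tri((249.7,167.7),(225.3,222.3)),tri((258.3,200),(268.3,222.3))]
print(h,np.mean(h,0))
print("handle@.152",[onz("top",p,.152) for p in((225.3,222.3),(268.3,222.3))],[onz("side",p,.152) for p in((249.7,167.7),(258.3,200))])
# side: handle bar drawn; box lid corners top view z=.1205
print("lid top corners",[onz("top",p,.1205) for p in((201.3,209.7),(295.7,209.7),(201.5,289),(295,289))])
print("rack corners z.045",[onz("top",p,.045) for p in((346+52/5,232+22/5),(346+26/5,232+127/5),(346+452/5,232+222/5),(346+470/5,232+103/5))])
E
```

```text
vial [ 0.5238 -0.1321  0.088 ] top@z [ 0.5233 -0.1353  0.07  ] side@z [ 0.5259 -0.1227  0.07  ]
vial [ 0.5077 -0.2058  0.0878] top@z [ 0.5063 -0.2073  0.081 ] side@z [ 0.5092 -0.2029  0.081 ]
vial [ 0.4895 -0.2784  0.0841] top@z [ 0.4884 -0.2827  0.07  ] side@z [ 0.4909 -0.2734  0.07  ]
[array([0.5934, 0.2341, 0.1478]), array([0.5927, 0.1287, 0.1393])] [0.5931 0.1814 0.1436]
handle@.152 [array([0.5913, 0.2336, 0.152 ]), array([0.5906, 0.1281, 0.152 ])] [array([0.5943, 0.2299, 0.152 ]), array([0.5916, 0.1177, 0.152 ])]
lid top corners [array([0.6263, 0.3001, 0.1205]), array([0.6245, 0.0607, 0.1205]), array([0.4277, 0.2966, 0.1205]), array([0.4269, 0.0639, 0.1205])]
rack corners z.045 [array([ 0.5595, -0.1017,  0.045 ]), array([ 0.5036, -0.0867,  0.045 ]), array([ 0.4526, -0.3102,  0.045 ]), array([ 0.5152, -0.3223,  0.045 ])]
```

The heights come out within about 10 mm and the spacing at about 75 mm, with the rack yawed about -13°. That puts the open vials at (0.523,-0.133) and (0.4895,-0.280). The handle is at (0.592,0.181), the hinge at x≈0.4265, and the box yaw is about 0. The current tool yaw already suits pressing, so I'm moving across with the fingers shut.

{"op": "play_rows", "data": {"plan": "0.2 -0.35 0 0 0 0 0; 0.4 -0.7 0 0 0 0 0; 0.58 -1 0 0 0 0 0; 0.58 -1 0 0 0 0 0", "newtons": 30}}

```text
time_s: 0.65
position: [0.2232, 0.4843, 0.231]
ee_rot: [0.125, 0.992, -0.0, 0.0]
contact_force: [0.1, 0.4, -0.0]
gripper_width: 0.145
grip_force: 0.0
```

{"op": "play_rows", "data": {"plan": "0.2 -0.35 0 0 0 0 0; 0.4 -0.7 0 0 0 0 0; 0.58 -1 0 0 0 0 0; 0.58 -1 0 0 0 0 0"}}

```text
time_s: 1.15
position: [0.2927, 0.3651, 0.2313]
ee_rot: [0.125, 0.992, 0.0, 0.0]
contact_force: [0.5, -0.1, -1.1]
gripper_width: 0.001
grip_force: 0.0
```

{"op": "play_rows", "data": {"plan": "0.2 -0.35 0 0 0 0 0; 0.4 -0.7 0 0 0 0 0; 0.58 -1 0 0 0 0 0; 0.58 -1 0 0 0 0 0"}}

```text
time_s: 1.65
position: [0.3622, 0.2456, 0.2314]
ee_rot: [0.124, 0.992, 0.0, -0.0]
contact_force: [-0.2, 0.9, -0.4]
gripper_width: -0.001
grip_force: 0.0
```

{"op": "play_rows", "data": {"plan": "0.2 -0.35 0 0 0 0 0; 0.4 -0.7 0 0 0 0 0; 0.58 -1 0 0 0 0 0; 0.58 -1 0 0 0 0 0"}}

```text
time_s: 2.15
position: [0.4318, 0.1261, 0.2312]
ee_rot: [0.124, 0.992, 0.0, -0.0]
contact_force: [-0.7, 0.1, -0.5]
gripper_width: -0.001
grip_force: 0.0
```

{"op": "play_rows", "data": {"plan": "0.2 -0.35 0 0 0 0 0; 0.4 -0.7 0 0 0 0 0; 0.58 -1 0 0 0 0 0; 0.58 -1 0 0 0 0 0"}}

```text
time_s: 2.65
position: [0.5015, 0.0066, 0.2311]
ee_rot: [0.123, 0.992, 0.0, -0.0]
contact_force: [0.3, 1.2, -0.1]
gripper_width: -0.001
grip_force: 0.0
```

{"op": "play_rows", "data": {"plan": "0 -0.5 0 0 0 0 0; 0 -1 0 0 0 0 0; 0 -1 0 0 0 0 0"}}

```text
time_s: 3.02
position: [0.5007, -0.1143, 0.2312]
ee_rot: [0.124, 0.992, 0.0, -0.0]
contact_force: [0.5, 0.4, -0.1]
gripper_width: 0.003
grip_force: 0.0
```

```bash
python3 - <<'E'
from cell import bot,cams
import cv2,numpy as np,pickle
from scipy.spatial.transform import Rotation as R
s=bot.read_state();c=cams.camera("wrist");cv2.imwrite("pics/w1.png",c["image"])
T=np.eye(4);T[:3,:3]=R.from_quat(s["ee_rot"]).as_matrix();T[:3,3]=s["position"]
M=np.linalg.inv(T@c["T_tool_cam"]);np.save("w1P.npy",c["K"]@M[:3])
for X in[(.523,-.133,.075),(.5075,-.2055,.081),(.4895,-.28,.075)]:
    p=c["K"]@(M[:3]@[*X,1]);print(p[:2]/p[2])
print(s["position"])
E
```

```text
[271.87950124 216.54628546]
[188.05107528 221.96858019]
[104.99363977 220.51851338]
[ 0.50066708 -0.11434782  0.23116628]
```

View pics/w1.png

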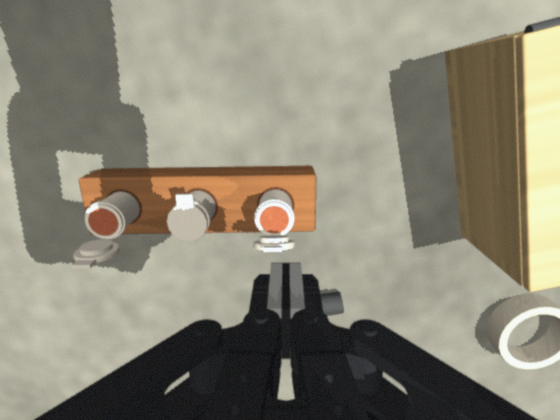

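The wrist view puts the vials at (273,217), (188,221) and (107,217), within about 3 px of prediction. Both open caps stand near upright on the +x side (bottom of the image), and the middle one is shut. Next I go beyond cap 1 and sweep it over.

{"op": "play_rows", "data": {"plan": "0.38 -0.15 0 0 0 0 0; 0.76 -0.29 0 0 0 0 0; 0.76 -0.29 -0.5 0 0 0 0; 0.76 -0.29 -1 0 0 0 0; 0.76 -0.29 -1 0 0 0 0"}}

```text
time_s: 3.7
position: [0.5879, -0.144, 0.1049]
ee_rot: [0.121, 0.993, 0.002, -0.006]
contact_force: [0.2, 0.3, -0.8]
gripper_width: 0.001
grip_force: 0.0
```

{"op": "play_rows", "data": {"plan": "0 0 -0.1 0 0 0 0; -0.16 0.04 -0.1 0 0 0 0; -0.28 0.06 -0.1 0 0 0 0; -0.4 0.09 -0.1 0 0 0 0; -0.5 0.115 -0.1 0 0 0 0; -0.61 0.14 -0.1 0 0 0 0; -0.61 0.14 -0.15 0 0 0 0; -0.61 0.14 -0.2 0 0 0 0"}}

```text
time_s: 4.7
position: [0.5184, -0.132, 0.0904]
ee_rot: [0.123, 0.992, 0.0, -0.002]
contact_force: [-18.6, 6.1, 40.8]
gripper_width: -0.001
grip_force: 20.2
```

{"op": "play_rows", "data": {"plan": "0 0 0.1 0 0 0 0; 0 0 0.3 0 0 0 0; 0 0 0.3 0 0 0 0"}}

```text
time_s: 5.08
position: [0.5201, -0.1326, 0.1248]
ee_rot: [0.123, 0.992, -0.0, 0.002]
contact_force: [-0.4, -0.6, -0.3]
gripper_width: 0.004
grip_force: 0.0
```

```bash
python3 - <<'E'
from cell import bot,cams
import cv2,numpy as np
print(bot.read_state()["position"])
a=cams.camera("side")["image"];w=cams.camera("wrist")["image"];t=cams.camera("top")["image"]
im=np.zeros((600,800,3),np.uint8)
f=lambda i,x,y,w_,h,s:cv2.resize(i[y:y+h,x:x+w_],None,fx=s,fy=s,interpolation=cv2.INTER_CUBIC)
im[:480,:400]=f(a,220,290,100,120,4)
im[:280,410:790]=f(w,190,160,190,140,2)
im[300:600,410:800]=f(t,340,220,130,100,3)
cv2.imwrite("pics/z2.png",im)
E
```

```text
[ 0.52013112 -0.13255413  0.12481075]
```

View pics/z2.png

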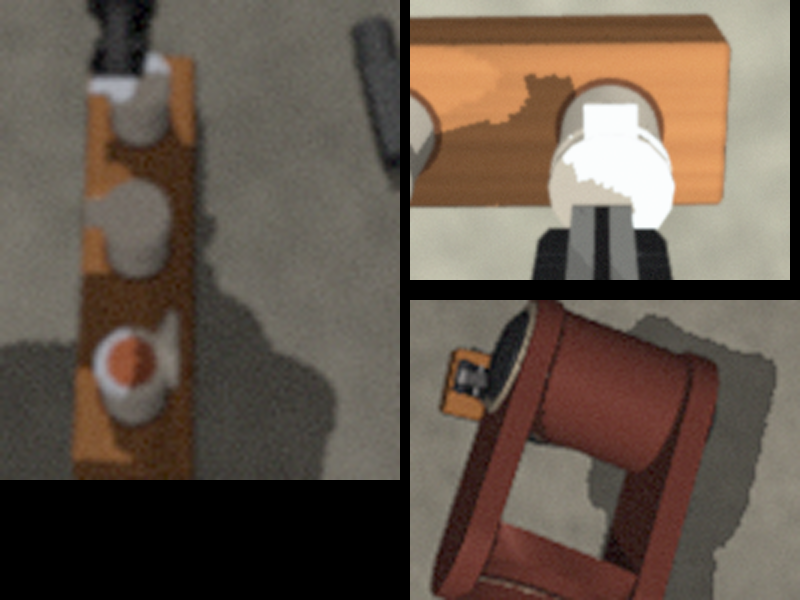

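Cap 1 is folded over onto its vial. The shut top sits at z≈0.09, which matches the triangulated 0.088 because the vials sit slightly raised, so the 40 N contact was the press on the closed cap. Next is cap 3.

{"op": "play_rows", "data": {"plan": "0 0 0.35 0 0 0 0; 0.15 -0.35 0.5 0 0 0 0; 0.3 -0.7 0.5 0 0 0 0; 0.35 -1 0.5 0 0 0 0; 0.35 -1 0.5 0 0 0 0"}}

```text
time_s: 5.85
position: [0.5602, -0.2537, 0.1814]
ee_rot: [0.124, 0.992, 0.0, -0.001]
contact_force: [-0.5, -0.0, 0.3]
gripper_width: -0.0
grip_force: 0.0
```

{"op": "play_rows", "data": {"plan": "0 -0.38 0 0 0 0 0; 0 -0.38 0 0 0 0 0; 0 -0.38 -0.35 0 0 0 0; 0 -0.38 -0.65 0 0 0 0; 0 -0.38 -0.65 0 0 0 0"}}

```text
time_s: 6.48
position: [0.558, -0.2943, 0.1005]
ee_rot: [0.123, 0.992, 0.002, -0.004]
contact_force: [0.6, 0.5, 0.4]
gripper_width: 0.002
grip_force: 0.0
```

{"op": "play_rows", "data": {"plan": "-0.12 0.03 0.02 0 0 0 0; -0.25 0.06 0.02 0 0 0 0; -0.36 0.08 0.02 0 0 0 0; -0.47 0.11 0.02 0 0 0 0; -0.57 0.13 0.02 0 0 0 0; -0.64 0.15 0 0 0 0 0; -0.64 0.15 -0.06 0 0 0 0; -0.64 0.15 -0.11 0 0 0 0"}}

```text
time_s: 7.48
position: [0.4837, -0.2794, 0.0913]
ee_rot: [0.123, 0.992, 0.0, -0.0]
contact_force: [0.2, 0.4, 1.6]
gripper_width: -0.002
grip_force: 0.4
```

{"op": "play_rows", "data": {"plan": "0 0 -0.01 0 0 0 0; 0 0 -0.02 0 0 0 0; 0 0 -0.02 0 0 0 0"}}

```text
time_s: 7.85
position: [0.4837, -0.2795, 0.0909]
ee_rot: [0.123, 0.992, 0.0, -0.001]
contact_force: [-5.8, 3.1, 11.4]
gripper_width: -0.0
grip_force: 5.3
```

{"op": "play_rows", "data": {"plan": "0 0 -0.012 0 0 0 0; 0 0 -0.012 0 0 0 0; 0 0 0.2 0 0 0 0; -0.2 0.2 0.7 0 0 0 0; -0.3 0.6 1 0 0 0 0; -0.3 0.7 1 0 0 0 0; -0.3 0.7 1 0 0 0 0"}}

```text
time_s: 8.72
position: [0.4479, -0.1949, 0.2089]
ee_rot: [0.122, 0.992, -0.0, -0.0]
contact_force: [-0.8, 0.6, -0.2]
gripper_width: 0.001
grip_force: 0.0
```

```bash
python3 - <<'E'
from cell import bot,cams
import cv2,numpy as np
from scipy.spatial.transform import Rotation as R
s=bot.read_state();c=cams.camera("wrist");w=c["image"];a=cams.camera("side")["image"]
print(s["position"])
im=np.zeros((600,800,3),np.uint8)
im[:420,:560]=w
im[:480,560:800]=cv2.resize(a[290:410,230:290],None,fx=4,fy=4,interpolation=cv2.INTER_CUBIC)
cv2.imwrite("pics/z3.png",im)
E
```

```text
[ 0.44792198 -0.19490274  0.20890853]
```

View pics/z3.png

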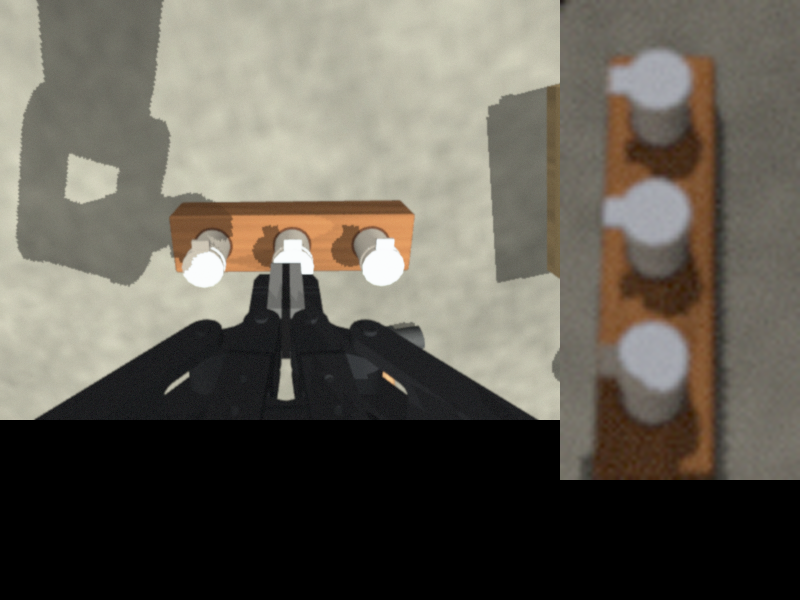

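All three caps look alike and flat: (205,265), (293,255) and (382,265) in the wrist view, and also in the side view. Now over to the handle, turning the tool by -76° so that it closes along x.

{"op": "play_rows", "data": {"plan": "0.1 0.2 0.1 0 0 -0.055 50; 0.2 0.4 0.2 0 0 -0.11 50; 0.3 0.6 0.3 0 0 -0.165 50; 0.4 0.8 0.35 0 0 -0.22 50; 0.5 1 0.35 0 0 -0.275 50; 0.5 1 0.35 0 0 -0.33 50; 0.5 1 0.35 0 0 -0.385 50; 0.5 1 0.35 0 0 -0.42 50"}}

```text
time_s: 9.82
position: [0.5077, -0.0763, 0.2493]
ee_rot: [0.707, 0.707, -0.001, -0.002]
contact_force: [1.1, -0.3, 0.5]
gripper_width: 0.583
grip_force: 0.0
```

{"op": "play_rows", "data": {"plan": "0.2 0.4 0 0 0 0 50; 0.4 0.8 0 0 0 0 50; 0.5 1 0 0 0 0 50; 0.5 1 0 0 0 0 50"}}

```text
time_s: 10.32
position: [0.5681, 0.045, 0.2491]
ee_rot: [0.705, 0.709, -0.002, -0.001]
contact_force: [-0.6, -1.0, -0.2]
gripper_width: 0.587
grip_force: 0.0
```

{"op": "play_rows", "data": {"plan": "0.1 0.4 0 0 0 0 50; 0.2 0.6 0 0 0 0 50; 0.2 0.6 0 0 0 0 50; 0.2 0.6 0 0 0 0 50"}}

```text
time_s: 10.82
position: [0.5916, 0.1149, 0.2507]
ee_rot: [0.706, 0.708, -0.001, -0.0]
contact_force: [0.2, -0.6, -0.5]
gripper_width: 0.583
grip_force: 0.0
```

```bash
cat > v.py <<'E'
from cell import bot,cams
import cv2,numpy as np,sys
from scipy.spatial.transform import Rotation as R
s=bot.read_state();c=cams.camera("wrist");cv2.imwrite(sys.argv[1],c["image"])
r=R.from_quat(s["ee_rot"]);T=np.eye(4);T[:3,:3]=r.as_matrix();T[:3,3]=s["position"]
M=np.linalg.inv(T@c["T_tool_cam"])
for X in[(.592,.131,.152),(.592,.181,.152),(.592,.231,.152)]:
    p=c["K"]@(M[:3]@[*X,1]);print(p[:2]/p[2])
print(s["position"],s["qpos"],s["contact_force"]);print(r.as_matrix().round(3))
E
python3 v.py pics/w4.png
```

```text
[287.77770293 187.28084413]
[288.16288985 114.23179923]
[288.60677447  30.05098708]
[0.59160745 0.11489442 0.25072486] [ 6.87205869e-02 -9.41795454e-03  1.64362631e+00 -7.18321526e-04
  1.50914997e+00  6.56852304e-02] [ 0.19964617 -0.56468229 -0.48525959]
[[-0.003  1.    -0.002]
 [ 1.     0.003 -0.001]
 [-0.001 -0.002 -1.   ]]
```

View pics/w4.png

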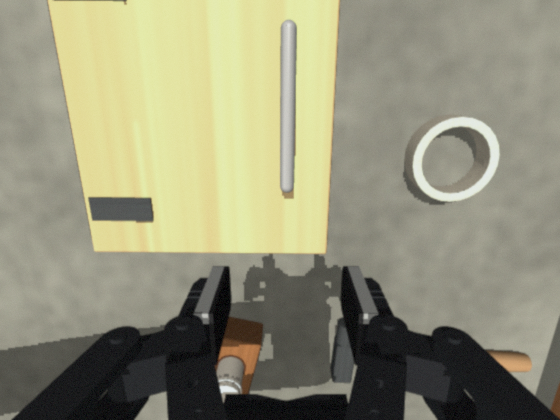

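The handle bar runs from (288,21) to (288,191), within a few px of prediction, so its x is confirmed and its height is close to 0.152. Now descend and pinch.

{"op": "play_rows", "data": {"plan": "0 0.5 0 0 0 0 50; 0 0.55 -0.2 0 0 0 50; 0 0.55 -0.6 0 0 0 50; 0 0.55 -0.85 0 0 0 50; 0 0.55 -0.97 0 0 0 50; 0 0.55 -0.97 0 0 0 50", "newtons": 70}}

```text
time_s: 11.62
position: [0.5915, 0.1816, 0.1346]
ee_rot: [0.706, 0.708, -0.001, -0.0]
contact_force: [1.0, 0.3, 1.1]
gripper_width: 0.591
grip_force: 0.0
```

{"op": "play_rows", "data": {"plan": "0 0 0 0 0 0 0; 0 0 0 0 0 0 0; 0 0 0 0 0 0 0; 0 0 0 0 0 0 0; 0 0 0 0 0 0 0; 0 0 0 0 0 0 0"}}

```text
time_s: 12.38
position: [0.5925, 0.1825, 0.1373]
ee_rot: [0.706, 0.709, 0.001, 0.001]
contact_force: [-3.0, -0.7, 5.8]
gripper_width: 0.085
grip_force: 68.4
```

```bash
python3 - <<'E'
import numpy as np
for a in(0,22):
  r=lambda t:np.array([.166*np.cos(t)-.0273*np.sin(t),.166*np.sin(t)+.0273*np.cos(t)])
  for k in range(1,9):
    t=np.radians(a+k*(22 if a==0 else 23)/8);d=(r(t)-r(np.radians(a)))/.12
    print("%.3f 0 %.3f 0 %.3f 0 0;"%(d[0],d[1],-(t-np.radians(a))/np.pi),end=" ")
  print()
E
```

```text
-0.013 0 0.066 0 -0.015 0 0; -0.028 0 0.132 0 -0.031 0 0; -0.047 0 0.196 0 -0.046 0 0; -0.069 0 0.260 0 -0.061 0 0; -0.094 0 0.322 0 -0.076 0 0; -0.122 0 0.384 0 -0.092 0 0; -0.152 0 0.443 0 -0.107 0 0; -0.186 0 0.502 0 -0.122 0 0; 
-0.038 0 0.059 0 -0.016 0 0; -0.079 0 0.116 0 -0.032 0 0; -0.123 0 0.171 0 -0.048 0 0; -0.169 0 0.224 0 -0.064 0 0; -0.219 0 0.274 0 -0.080 0 0; -0.270 0 0.322 0 -0.096 0 0; -0.324 0 0.367 0 -0.112 0 0; -0.380 0 0.410 0 -0.128 0 0;
```

{"op": "play_rows", "data": {"plan": "-0.013 0 0.066 0 -0.015 0 0; -0.028 0 0.132 0 -0.031 0 0; -0.047 0 0.196 0 -0.046 0 0; -0.069 0 0.26 0 -0.061 0 0; -0.094 0 0.322 0 -0.076 0 0; -0.122 0 0.384 0 -0.092 0 0; -0.152 0 0.443 0 -0.107 0 0; -0.186 0 0.502 0 -0.122 0 0"}}

```text
time_s: 13.38
position: [0.5705, 0.1828, 0.1969]
ee_rot: [0.692, 0.695, 0.136, 0.136]
contact_force: [2.5, 0.5, -1.3]
gripper_width: 0.086
grip_force: 68.7
```

{"op": "play_rows", "data": {"plan": "-0.038 0 0.059 0 -0.016 0 0; -0.079 0 0.116 0 -0.032 0 0; -0.123 0 0.171 0 -0.048 0 0; -0.169 0 0.224 0 -0.064 0 0; -0.219 0 0.274 0 -0.08 0 0; -0.27 0 0.322 0 -0.096 0 0; -0.324 0 0.367 0 -0.112 0 0; -0.38 0 0.41 0 -0.128 0 0"}}

```text
time_s: 14.38
position: [0.5243, 0.1831, 0.2464]
ee_rot: [0.651, 0.654, 0.272, 0.272]
contact_force: [2.6, 2.0, -0.8]
gripper_width: 0.09
grip_force: 68.7
```

{"op": "play_rows", "data": {"plan": "0 0 0 0 0 0 0; 0 0 0 0 0 0 0; 0 0 0 0 0 0 0"}}

```text
time_s: 14.75
position: [0.5248, 0.1831, 0.246]
ee_rot: [0.652, 0.654, 0.271, 0.271]
contact_force: [2.4, 5.0, 1.4]
gripper_width: 0.09
grip_force: 69.0
```

```bash
python3 - <<'E'
from cell import bot,cams
from h import *
from scipy.spatial.transform import Rotation as R
s=bot.read_state();m=R.from_quat(s["ee_rot"]).as_matrix()
g=s["position"]-.016*m[:,2];print(s["position"],"grasp",g,s["contact_force"],s["moment"],s["gripper_width"],s["qpos"].round(2))
print("tool tilt",np.degrees(np.arctan2(m[0,2],-m[2,2])))
for o in(.013,.016,.019):
  g=s["position"]-o*m[:,2];print("lid deg",np.degrees(np.arctan2(g[2]-.11,g[0]-.4265)-np.arctan2(.042,.165)),np.hypot(g[2]-.11,g[0]-.4265),np.hypot(.165,.042))
a=cams.camera("side")["image"];t=cams.camera("top")["image"]
im=np.zeros((420,800,3),np.uint8);im[:,:400]=cv2.resize(a[110:320,130:330],(400,420));im[:,400:]=cv2.resize(t[130:340,170:370],(400,420))
for dg,col in((40,(255,0,0)),(45,(0,0,255)),(50,(0,255,0))):
  c_,s_=np.cos(np.radians(dg)),np.sin(np.radians(dg))
  for y in(.0607,.3007):
    X=(.4265+.2*c_-.0105*s_,y,.11+.2*s_+.0105*c_)
    p=pix("side",X);cv2.circle(im,tuple(np.int32((p-[130,110])*2)),2,col,-1)
    p=pix("top",X);cv2.circle(im,tuple(np.int32((p-[170,130])*2+[400,0])),2,col,-1)
cv2.imwrite("pics/l1.png",im)
E
```

```text
[0.52480787 0.18306475 0.24604312] grasp [0.51347295 0.18303898 0.25733555] [2.41919215 5.0072202  1.40543529] [ 0.53108341 -0.21126071  0.463054  ] 0.09034417694039239 [ 0.31 -0.57  2.24 -0.32  0.74  0.46]
tool tilt 45.10761142787354
lid deg 44.18781969004533 0.17037261443084858 0.17026156348395255
lid deg 45.165327729584696 0.17109078510212522 0.17026156348395255
lid deg 46.13438439920884 0.17185833031610706 0.17026156348395255
```

View pics/l1.png

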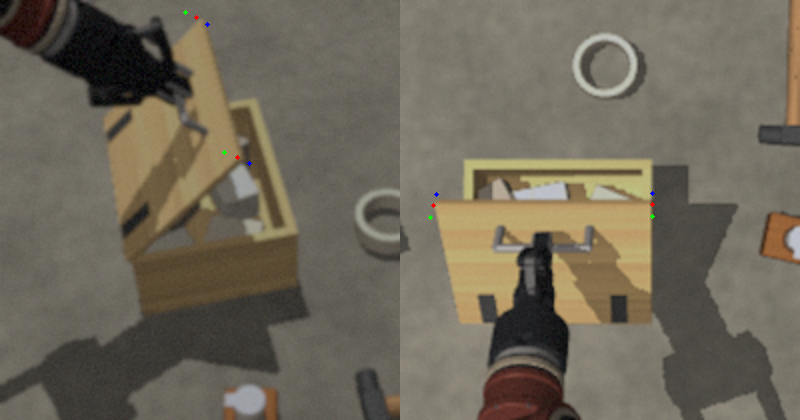

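The lid is held at about 44–45° by both arm kinematics and picture; the free corners lie just under the red 45° marks. I'm nudging it up half a degree and then handing in.

{"op": "play_rows", "data": {"plan": "-0.01 0 0.007 0 -0.003 0 0; -0.01 0 0.007 0 -0.003 0 0; -0.01 0 0.007 0 -0.003 0 0; -0.01 0 0.007 0 -0.003 0 0"}}

```text
time_s: 15.35
position: [0.5237, 0.1831, 0.2468]
ee_rot: [0.65, 0.653, 0.274, 0.274]
contact_force: [3.2, 4.1, 2.3]
gripper_width: 0.086
grip_force: 68.9
```

```bash
python3 - <<'E'
from cell import bot
s=bot.read_state();print(s["position"],s["grip_force"]);print(bot.finish_job())
E
```

```text
[0.5236935 0.1830688 0.2468175] 68.89947295188904
the job is handed in; nothing more can be done
None
```

I pressed both open caps shut (the first press briefly read about 41 N up and 45 N in all at the wrist), then lifted the lid to about 45° and handed the job in at about 15.4 s still gripping the handle; the verdict was not shown.

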